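Fetch the slim tin from behind the canisters and complete the gift box

ROBOT

A 7-joint arm with a two-finger parallel gripper is mounted at the origin on the work surface. World frame = base frame: x ahead of the robot, y to its left, z up, the work surface at z = 0. Lengths are in m, angles in rad, forces in N, time in s.
With the tool pointing down it reaches from about 0.425 to 0.925 m from the base axis. Payload 6.8 kg.
Tool frame: the origin (TCP) lies where the fingers leave the gripper's body, on its centre line; the fingertips stand 73 mm ahead of it and the grasp point (between the pads) lies 54 mm ahead of it; z points along the fingers, y is the line along which they close (so a half turn about z gives the same grasp; the last joint's range is limited). The gripper opens to 85 mm and grips with 20 to 120 N. Pads are 22 mm wide; open, the fingers measure 114 mm over their backs; the gripper's body (76 mm by 85 mm) begins 54 mm behind the grasp point. The pads swing forward as they close: fully open they stand 13 mm farther back than shut.
Start: joints at [-1.288, 0.477, 0.022, 1.555, -0.011, 1.109, -0.083], TCP at [0.257, 0.624, 0.304] pointing down, gripper open.
Joint ranges: [-2.96, 2.96], [-0.34, 2.1], [-1.41, 1.46], [0.24, 2.44], [-1.37, 4.51], [0.17, 1.92], [-2.96, 2.96]. Speed limits (rad/s): [2.39, 2.39, 3.14, 3.14, 3.14, 3.14, 3.14].

INTERFACE

Orientations are given as a rotation vector (axis times angle).
In Python, from bench import r, grab_frame, camera_info, hand_in gives the robot as it stands (r), with the cameras as plain functions and the job as plain functions.
- The arm moves only by the shell command python3 drive.py 'ROWS' [OPENING] [FORCE]. ROWS is a JSON list of rows, 1 to 5 of them, each of 6 numbers: dx, dy, dz in m, then a rotation vector rx, ry, rz in rad; each row is the pose to reach, as a shift and turn from the pose commanded when the command began, along the tool's axes at that moment; what a row does not reach only later rows make up. A row lasts 1/10 s, in which the tool goes at most 0.05 m and 0.15 rad, less where a joint would pass 70% of its speed; a pose out of reach is approached as far as the arm can. OPENING is the finger opening in m, set as the command begins (- or left out keeps the last). The fingers move at their own pace and stop on an object; FORCE is the grip in N (left out, the last holds). Time passes only in rows, so rows that do not move let the fingers close. It prints the time, the measured TCP pose, the force, the opening and the grip force at its end. Input that does not fit is refused with a message, and nothing moves.
- r.get_obs(): the state, without advancing time (a new reading comes with each control period).
- grab_frame(name): name is "scene" or "top"; returns (picture, depth): 384x512x3 uint8, blue, green, red; 384x512 float32, m along the optical axis (not along the pixel's ray), 0 where there is no reading.
- camera_info(name): a dict with "camera_matrix" (3x3 intrinsics, pixels), "R" (3x3) and "t" (3): a world point X has camera coordinates R X + t. Camera axes: x right, y down, z forward; pixel columns grow to the right and rows downward; lengths in m; the calibration is good to about 2 mm. A picture is of the moment at which its call begins. camera_info takes no time and is no camera call.
- hand_in(): hands the job in; it is judged then, once.
The state is a dict: "clock": time; "joints": joint angles; "qvel": joint speeds; "tau": joint torques, N m; "tcp_pos": TCP position; "orientation": TCP orientation; "contact_force": force on the tool from outside, world axes, zero at the start; "moment": the same for the moment, N m; "grip_width": finger opening in m; "gripper_force": force on a finger pad.
Only numpy, scipy, OpenCV 4.12 (cv2) and the standard library are available. Lean on these libraries where they do the work, as an engineer would, in place of code of your own. Each camera call takes 0.05 s, during which the arm holds its last target. There are 200 camera calls.

TASK

Complete the gift box: the long slim tin that lies behind the three tall canisters in the wooden stock tray belongs in the box's empty long recess, lying fully home with its lid up. Stand all three canisters on the white side tray to get at it, put the slim tin in the box, then put each canister back where it stood. Keep everything upright and leave the two tins already packed in the box alone.

Things in the scene. Friction and masses are not known exactly. Their poses are not given: they have to be found in the camera images.
- canister_round: tall round tea canister, bare metal body with a green lid, 56 mm diameter, 150 mm high, about 0.2 kg; origin at the centre of its underside, z up. It stands somewhere in the front row of the stock tray; the three canisters stand 72 mm apart, in any order. Lid fits tight: it can be lifted by the lid.
- canister_square: tall square tea canister, same finish, 52 x 52 mm, 140 mm high, about 0.2 kg; origin at the centre of its underside, x and y square to its sides, z up. Stands in the front row of the stock tray.
- canister_hex: tall six-sided tea canister, same finish, 52 mm across flats (60 mm across corners), 130 mm high, about 0.2 kg; origin at the centre of its underside, z up; two of its flats face along its x axis (front and back of the tray), two of its corners along y. Stands in the front row of the stock tray.
- slim_tin: long low rectangular tin, same finish, lying behind the row of canisters: 45 mm wide (its x), 150 mm long (its y), 40 mm high, about 0.14 kg; origin at the centre of its underside, z up, lid on top.
- stock_tray: shallow wooden tray on the bench, fixed, 190 mm deep (its x) and 250 mm wide (its y), open at the front (-x, towards the robot); floor 6 mm above the bench, sides and back 6 mm thick and 22 mm high; origin at the centre of its underside. The canisters' row runs along y at about x = -53 mm, the slim tin lies along y at about x = +29 mm.
- side_tray: empty shallow white plastic tray, fixed, the side area for the canisters: outside 290 mm (its x) by 110 mm (its y), rim 14 mm high, walls and floor 4 mm thick, so its floor is 4 mm above the bench; origin at the centre of its underside. It stands left or right of the stock tray.
- gift_box: black open gift box with a kraft-board insert, fixed, 208 mm (its x) by 172 mm (its y), 30 mm high, insert flush with the rim; origin at the centre of its underside. In the insert, 15 mm deep (floors 15 mm above the bench): one empty long recess on its +y side and two small square recesses on its -y side. It stands on the other side of the stock tray from the side tray.
- long_recess (a point): centre of the floor of the empty long recess in the gift box: 164 mm along the box's x, 59 mm along its y, 15 mm deep; 15 mm above the bench, 40 mm to the +y side of the box's centre; axes as the box's.
- packed_tin_a: small round tin, same finish, 48 mm diameter, 50 mm high, already packed in the square recess at the box's x = -46 mm, y = -42 mm; leave it alone. Origin at the centre of its underside.
- packed_tin_b: small round tin, same finish, 48 mm diameter, 50 mm high, already packed in the square recess at the box's x = +46 mm, y = -42 mm; leave it alone. Origin at the centre of its underside.

How it is judged:
On the way, in this order (a step that is already met when the one before it is completed fails the run):
1. all three canisters stand upright on the side tray, released, and the slim tin is still in the stock tray (x of canister_round in the frame of side_tray between -0.135 and 0.135 m and y of canister_round in the frame of side_tray between -0.045 and 0.045 m and z of each of canister_round, canister_square, canister_hex in the frame of side_tray below 0.009 m and angle between each of canister_round, canister_square, canister_hex's own z axis and vertical below 0.08 rad and contact force between each of canister_round, canister_square, canister_hex and the fingers below 0.3 N and x of canister_square in the frame of side_tray between -0.135 and 0.135 m and y of canister_square in the frame of side_tray between -0.045 and 0.045 m and x of canister_hex in the frame of side_tray between -0.135 and 0.135 m and y of canister_hex in the frame of side_tray between -0.045 and 0.045 m and horizontal distance between slim_tin and stock_tray below 0.1 m), for 0.2 s.
2. the slim tin lies fully home in the long recess, released (horizontal distance between slim_tin and long_recess below 0.012 m and z of slim_tin in the frame of long_recess below 0.004 m and angle between slim_tin's own z axis and vertical below 0.06 rad and angle between the y axis of slim_tin and the x axis of gift_box, either way round below 0.2 rad and contact force between slim_tin and the fingers below 0.3 N), for 0.2 s.
At the end, for the whole second after the job is handed in: The slim tin lies flat, lid up, on the floor of the long recess (within 12 mm of its centre, within 4 mm of its floor and 0.2 rad of its length); each canister stands upright within 15 mm of where it stood at the start; the two packed tins are within 20 mm of where they were, upright; all at rest (horizontal distance between slim_tin and long_recess below 0.012 m and z of slim_tin in the frame of long_recess below 0.004 m and angle between each of slim_tin, canister_round, canister_square, canister_hex's own z axis and vertical below 0.06 rad and angle between the y axis of slim_tin and the x axis of gift_box, either way round below 0.2 rad and linear speed of each of slim_tin, canister_round, canister_square, canister_hex below 0.02 m/s and angular speed of each of slim_tin, canister_round, canister_square, canister_hex below 0.2 rad/s and distance of each of canister_round, canister_square, canister_hex from where it was at the start of the episode below 0.015 m and distance of each of packed_tin_a, packed_tin_b from where it was at the start of the episode below 0.02 m and angle between each of packed_tin_a, packed_tin_b's own z axis and vertical below 0.1 rad); the robot touches nothing.
It fails at once if a canister or the slim tin is tipped over (more than 0.6 rad) (angle between any of canister_round, canister_square, canister_hex, slim_tin's own z axis and vertical above 0.6 rad).
It fails at once if a packed tin is displaced by more than 20 mm or tipped (distance of any of packed_tin_a, packed_tin_b from where it was at the start of the episode above 0.02 m or angle between any of packed_tin_a, packed_tin_b's own z axis and vertical above 0.5 rad).
It also fails if it takes over 141 s, if anything falls off the work surface, if the arm or the gripper's body presses on something with over 40 N, if the wrist force passes 120 N, or if a joint passes its speed limit or range.

## Working session

There is one attempt and no reset: what is moved stays moved. The work goes in short steps, Python scripts to look and compute and a shell command to move; the robot and the scene stay as the last step left them, time stands still between calls to the robot, and variables do not carry over. Pictures are saved under pics/ and viewed, at most 14 in all, crops included, and the job is handed in when it is done.

```bash
ls; mkdir -p pics
python3 - <<'E'
from bench import r, grab_frame, camera_info, hand_in
import cv2,numpy as np
o=r.get_obs();print({k:np.round(v,3) for k,v in o.items()})
for n in("scene","top"):
    p,d=grab_frame(n);cv2.imwrite(f"pics/{n}0.png",p);np.save(f"pics/{n}0.npy",d)
    c=camera_info(n);print(n,c["camera_matrix"],c["R"],c["t"],-c["R"].T@c["t"], (d>0).mean())
E
```

```text
bench.py
drive.py
pics
{'clock': np.float64(0.0), 'joints': array([-1.288,  0.478,  0.022,  1.556, -0.011,  1.109, -0.083]), 'qvel': array([-0.   ,  0.001, -0.   , -0.   ,  0.001, -0.   , -0.001]), 'tau': array([ 0.0000e+00, -5.9646e+01,  1.6080e+00, -2.8121e+01,  1.2000e-02,
        9.0000e-03, -0.0000e+00]), 'tcp_pos': array([0.257, 0.624, 0.303]), 'orientation': array([-6.100e-01, -3.082e+00,  3.000e-03]), 'contact_force': array([ 0.664,  0.453, -0.139]), 'moment': array([-0.017,  0.075, -0.057]), 'gripper_force': np.float64(0.0), 'grip_width': np.float64(0.085)}
scene [[348.6232326    0.         256.65126712]
 [  0.         348.6232326  184.920113  ]
 [  0.           0.           1.        ]] [[-0.70283748  0.71121972 -0.01363774]
 [ 0.59688038  0.57919942 -0.55521333]
 [-0.3869797  -0.39836484 -0.83159616]] [ 0.36337219 -0.27688626  1.14340552] [0.86313429 0.35742745 0.80207627] 0.9959462483723959
top [[392.95554099   0.         255.99401509]
 [  0.         392.95554099 193.09008806]
 [  0.           0.           1.        ]] [[-0.01792554 -0.99970173  0.01658706]
 [-0.98477936  0.01478458 -0.17317917]
 [ 0.17288229 -0.01943892 -0.98475065]] [-0.00744106  0.51691359  0.97978339] [0.33952526 0.00396474 1.05448443] 0.9961344401041666
```

View pics/scene0.png

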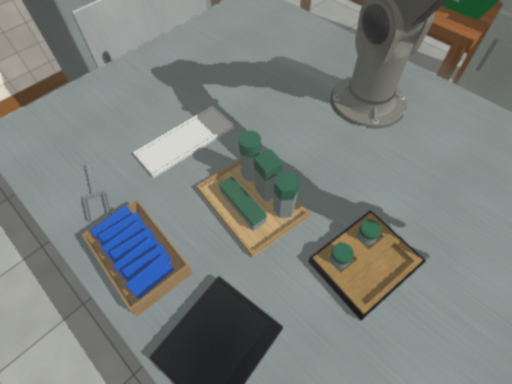

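View pics/top0.png

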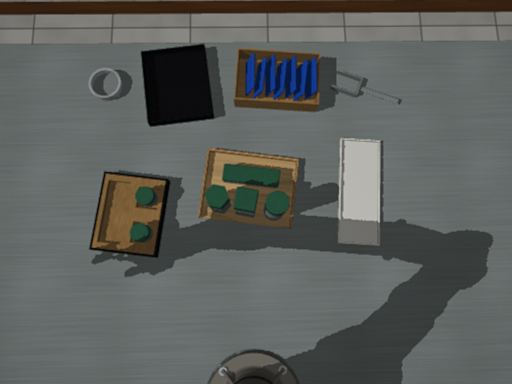

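The scene view shows the canisters at about (250,145), (267,170) and (286,190), with the slim tin behind them at (243,202). In the top view, hex is at (217,196), square (246,200), round (277,204) and the slim tin (251,175). The side tray is at (360,190) on the -y side, and the gift box is at (132,214) on the +y side with its long recess on the left.

```bash
cat > h.py <<'E'
from bench import r, grab_frame, camera_info, hand_in
import cv2,numpy as np
def cloud(n,p=None,d=None):
    if p is None: p,d=grab_frame(n)
    c=camera_info(n);K=c["camera_matrix"]
    v,u=np.mgrid[:384,:512]
    X=np.stack([(u-K[0,2])/K[0,0]*d,(v-K[1,2])/K[1,1]*d,d],-1)
    return p,(X-c["t"])@c["R"]
def blobs(n,m,P,zmin,zmax,amin=40):
    "regions of mask m within a height band: centre, size, yaw of the min-area rectangle in world xy"
    m=(m&(P[...,2]>zmin)&(P[...,2]<zmax)).astype(np.uint8)
    k,l,s,_=cv2.connectedComponentsWithStats(m,connectivity=4)
    for i in range(1,k):
        if s[i,4]<amin: continue
        Q=P[l==i];(cx,cy),(w,h),a=cv2.minAreaRect((Q[:,:2]*1000).astype(np.float32))
        print(n,"px",s[i,:2]+s[i,2:4]//2,s[i,4],"mean",Q.mean(0).round(4),"rect",np.round([cx,cy,w,h,a],1))
def green(p):
    b,g,R=[p[...,i].astype(int) for i in range(3)];return (g>R+20)&(g>b+5)
E
python3 - <<'E'
from h import *
for n in("top","scene"):
    p,P=cloud(n,cv2.imread(f"pics/{n}0.png"),np.load(f"pics/{n}0.npy"))
    g=green(p)
    for a,b in((.12,.17),(.03,.06)): print(a);blobs(n,g,P,a,b)
    hs=cv2.cvtColor(p,cv2.COLOR_BGR2HSV)
    w=(hs[...,1]<30)&(hs[...,2]>100)
    print("white");blobs(n,w,P,-.01,.03,800)
    print("black");blobs(n,(hs[...,2]<45),P,.015,.04,100)
    print("wood");blobs(n,(hs[...,0]<25)&(hs[...,1]>70),P,.015,.04,100)
    print("woodlow");blobs(n,(hs[...,0]<25)&(hs[...,1]>70),P,.0,.04,300)
    print("bench z",np.median(P[300:340,100:150,2]) )
E
```

```text
0.12
top px [217 197] 414 mean [0.4948 0.08   0.1354] rect [495.1  79.8  57.2  49.3  18.3]
top px [246 200] 470 mean [0.4848 0.0108 0.1451] rect [485.6  10.8  49.3  51.8  78.3]
top px [277 203] 446 mean [ 0.4742 -0.0615  0.155 ] rect [474.9 -62.1  51.6  54.7  87.5]
0.03
top px [251 175] 884 mean [ 0.5665 -0.002   0.0455] rect [566.6  -3.4 146.9  44.7  83.6]
white
top px [256 212] 119995 mean [ 4.856e-01  5.200e-03 -2.000e-04] rect [ 503.2  -31.7 1486.8  944.8   89.9]
black
top px [177  84] 596 mean [0.8404 0.2019 0.0246] rect [834.3 200.5 217.4 178.2   6.8]
top px [129 215] 457 mean [0.4415 0.2782 0.028 ] rect [470.2 316.1 170.7 207.6  81.9]
top px [262 376] 195 mean [ 0.0677 -0.0254  0.0275] rect [ 66.6 -22.8  87.8  21.6  80.8]
wood
top px [276 106] 297 mean [ 0.7645 -0.076   0.0277] rect [764.4 -74.5 224.3   4.3  85.6]
top px [248 188] 548 mean [ 0.574  -0.0064  0.0208] rect [537.3   3.6 249.3 190.4  82. ]
top px [129 214] 2866 mean [0.4702 0.3139 0.0281] rect [471.5 317.2 166.5 201.1  82.2]
woodlow
top px [244  75] 428 mean [0.8606 0.0178 0.0086] rect [854.3   8.   48.3 132.   85.
[... 1212 characters left out ...]
1.5 316.4 164.4 201.4  82. ]
scene px [161 290] 317 mean [0.8517 0.0334 0.0278] rect [849.4  33.5   2.5 148.   85.5]
woodlow
scene px [465  23] 770 mean [-0.6373  0.0133  0.0017] rect [-684.1   -3.3  203.9  279.8   89.8]
scene px [254 208] 3133 mean [0.5687 0.0177 0.0091] rect [537.9   2.4 251.1 189.7  82.1]
scene px [158 238] 513 mean [ 0.7746 -0.0836  0.0094] rect [782.1 -82.7 213.3  28.7  85.1]
scene px [368 263] 4788 mean [0.4769 0.3293 0.0241] rect [471.5 316.4 164.4 201.4  82. ]
scene px [113 270] 538 mean [ 0.9057 -0.0973  0.0104] rect [903.1 -92.1 213.5  15.9  85.9]
scene px [162 291] 472 mean [0.8518 0.0334 0.0214] rect [849.4  33.3   3.4 148.   85.7]
bench z -0.00028932481377184406
```

```bash
cat >> h.py <<'E'
from scipy.spatial.transform import Rotation as Ro
def to(x,y,z,ydir=None):
    "shift in tool axes from here to a world TCP point; turn about tool z bringing tool y to ydir (deg)"
    o=r.get_obs();R=Ro.from_rotvec(o["orientation"])
    a=np.degrees(np.arctan2(*R.as_matrix()[1::-1,1]))
    print("shift",R.inv().apply(np.array([x,y,z])-o["tcp_pos"]).round(4),"tooly",a.round(2),"turn",None if ydir is None else -np.radians((ydir-a+180)%360-180).round(4))
E
python3 - <<'E'
from h import *
for n in("top","scene"):
    p,P=cloud(n,cv2.imread(f"pics/{n}0.png"),np.load(f"pics/{n}0.npy"))
    reg=(P[...,1]<-.16)&(P[...,1]>-.42)&(P[...,0]>.3)&(P[...,0]<.75)
    blobs(n,reg,P,.0025,.025,100);blobs(n,reg,P,.009,.025,20)
to(.475,-.062,.300,-8)
E
```

```text
top px [358 192] 3145 mean [ 0.5243 -0.2956  0.0059] rect [ 527.3 -296.6  118.9  298.1   85.8]
top px [358 191] 436 mean [ 0.5445 -0.2917  0.013 ] rect [ 526.3 -295.3  111.4  290.8   85.5]
top px [378 230] 20 mean [ 0.418  -0.339   0.0122] rect [ 419.1 -339.     2.8   34.7   84.5]
top px [371 242] 32 mean [ 0.3833 -0.3264  0.0124] rect [ 381.3 -322.1   16.8   39.9   22. ]
scene px [183 141] 2630 mean [ 0.5305 -0.2991  0.0061] rect [ 525.9 -303.   125.7  290.4   85.6]
scene px [204 112] 46 mean [ 0.4119 -0.3402  0.0129] rect [ 414.4 -341.6   15.5   71.8   74.3]
scene px [183 142] 414 mean [ 0.5446 -0.2914  0.0128] rect [ 526.2 -297.7  115.1  290.2   85.6]
shift [-0.4628 -0.551   0.004 ] tooly 67.61 turn 1.3197
```

```bash
python3 drive.py '[[-0.04,-0.021,0,0,0,0.14],[-0.08,-0.042,0,0,0,0.28],[-0.12,-0.064,0,0,0,0.42],[-0.16,-0.085,0,0,0,0.56],[-0.2,-0.106,0,0,0,0.7]]' 0.085 40; python3 -c "
from h import *
to(.475,-.062,.300,-8)
to(.49,.2,.300,-8)"
```

```text
clock: 0.6
tcp_pos: [0.4024, 0.4482, 0.3036]
orientation: [-1.637, -2.681, 0.001]
contact_force: [1.3, 0.5, -0.1]
grip_width: 0.0849
gripper_force: 0.0
shift [-0.487  -0.1684  0.0038] tooly 27.17 turn 0.6139
shift [-0.2608 -0.0354  0.0037] tooly 27.17 turn 0.6139
```

```bash
python3 drive.py '[[-0.049,-0.007,0,0,0,0.12],[-0.098,-0.014,0,0,0,0.24],[-0.147,-0.021,0,0,0,0.36],[-0.196,-0.028,0,0,0,0.48],[-0.245,-0.035,0,0,0,0.614]]';python3 drive.py '[[0,0,0,0,0,0]]'; python3 -c "
from h import *
to(.475,-.062,.300,-8)"
```

```text
clock: 1.1
tcp_pos: [0.4839, 0.2144, 0.3038]
orientation: [-2.37, -2.062, 0.0]
contact_force: [1.3, 1.1, -0.4]
grip_width: 0.0849
gripper_force: 0.0
clock: 1.2
tcp_pos: [0.4858, 0.2086, 0.3041]
orientation: [2.378, 2.049, -0.002]
contact_force: [0.2, -0.8, 0.8]
grip_width: 0.085
gripper_force: 0.0
shift [-0.2692  0.0293  0.0048] tooly -8.51 turn -0.0089
```

```bash
python3 drive.py '[[-0.049,0.006,0,0,0,-0.009],[-0.098,0.012,0,0,0,-0.009],[-0.147,0.018,0,0,0,-0.009],[-0.196,0.024,0,0,0,-0.009],[-0.245,0.029,0,0,0,-0.009]]'; python3 drive.py '[[-0.024,0,0,0,0,0],[-0.024,0,0,0,0,0],[-0.024,0,0,0,0,0]]'; python3 -c "
from h import *
to(.475,-.062,.185,-8)
p,P=cloud('top');cv2.imwrite('pics/t1.png',p)"
```

```text
clock: 1.7
tcp_pos: [0.4794, -0.0316, 0.3039]
orientation: [-2.354, -2.08, -0.001]
contact_force: [0.6, -0.0, 0.9]
grip_width: 0.085
gripper_force: 0.0
clock: 2.0
tcp_pos: [0.4767, -0.0536, 0.3038]
orientation: [-2.356, -2.078, -0.0]
contact_force: [-0.0, 0.3, 0.5]
grip_width: 0.0852
gripper_force: 0.0
shift [-0.0086 -0.0006  0.1188] tooly -7.17 turn 0.0144
```

View pics/t1.png

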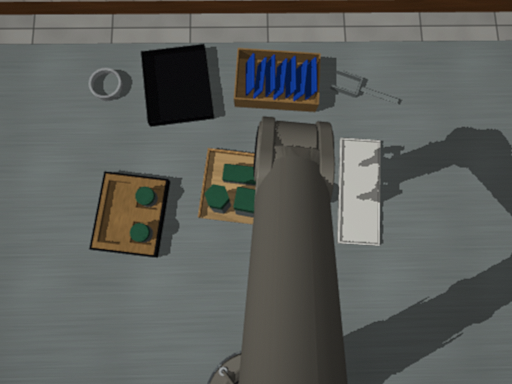

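The top view now shows the arm covering the round canister around (290,200). Hex (217,196), square (246,200) and the tins haven't moved. I'll descend onto the round canister.

```bash
python3 drive.py '[[-0.0086,-0.0006,0.03,0,0,0.014],[-0.0086,-0.0006,0.06,0,0,0.014],[-0.0086,-0.0006,0.09,0,0,0.014],[-0.0086,-0.0006,0.118,0,0,0.014],[-0.0086,-0.0006,0.118,0,0,0.014]]'; python3 -c "
from h import *
to(.475,-.062,.185,-8)
p,P=cloud('scene');cv2.imwrite('pics/s1.png',cv2.resize(p[80:260,150:390],(720,540)))"
```

```text
clock: 2.55
tcp_pos: [0.4733, -0.0604, 0.1829]
orientation: [-2.364, -2.063, 0.009]
contact_force: [-0.1, -0.0, 0.4]
grip_width: 0.0852
gripper_force: 0.0
shift [-0.0013  0.0019 -0.0021] tooly -7.77 turn 0.004
```

View pics/s1.png

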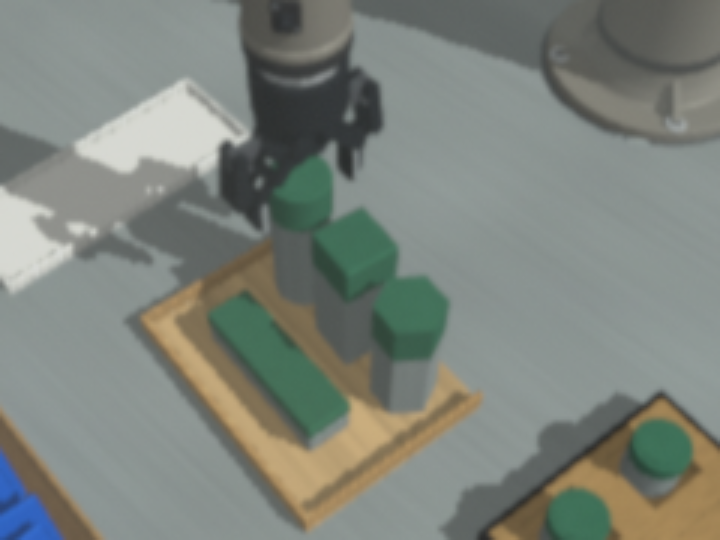

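The crop shows the open fingers straddling the round lid at about (300,190), front and back, clear of the square canister. I'll close and lift.

```bash
python3 drive.py '[[0,0,0,0,0,0],[0,0,0,0,0,0],[0,0,0,0,0,0],[0,0,0,0,0,0],[0,0,0,0,0,0]]' 0.03 40;  python3 drive.py '[[0,0,0,0,0,0],[0,0,0,0,0,0],[0,0,-0.01,0,0,0],[0,0,-0.03,0,0,0],[0,0,-0.06,0,0,0]]'; python3 drive.py '[[0,0,-0.01,0,0,0],[0,0,-0.01,0,0,0]]'; python3 -c "
from h import *
to(.614,-.303,.245,-8)"
```

```text
clock: 3.1
tcp_pos: [0.4761, -0.0622, 0.1875]
orientation: [2.369, 2.062, 0.004]
contact_force: [-0.9, 1.7, 5.9]
grip_width: 0.0555
gripper_force: 41.8
clock: 3.6
tcp_pos: [0.474, -0.0625, 0.2463]
orientation: [-2.37, -2.061, 0.004]
contact_force: [1.0, 0.5, -2.5]
grip_width: 0.0548
gripper_force: 43.2
clock: 3.8
tcp_pos: [0.4759, -0.0625, 0.2575]
orientation: [2.369, 2.061, 0.006]
contact_force: [0.1, 0.8, -3.1]
grip_width: 0.0555
gripper_force: 43.5
shift [-0.2191  0.17    0.0127] tooly -7.95 turn 0.0008
```

```bash
python3 drive.py '[[-0.03,0.023,0,0,0,0],[-0.07,0.054,0,0,0,0],[-0.11,0.085,0,0,0,0],[-0.15,0.116,0,0,0,0],[-0.18,0.14,0,0,0,0]]';python3 drive.py '[[-0.02,0.015,0,0,0,0],[-0.037,0.029,0,0,0,0],[-0.039,0.03,0,0,0,0],[-0.039,0.03,0,0,0,0]]'; python3 -c "
from h import *
to(.614,-.303,.186,-8)"
```

```text
clock: 4.3
tcp_pos: [0.589, -0.2625, 0.254]
orientation: [-2.37, -2.06, 0.002]
contact_force: [1.2, 0.5, -2.8]
grip_width: 0.0553
gripper_force: 43.5
clock: 4.7
tcp_pos: [0.6123, -0.303, 0.254]
orientation: [-2.369, -2.059, 0.002]
contact_force: [0.3, -0.1, -2.3]
grip_width: 0.0553
gripper_force: 43.7
shift [0.0002 0.0018 0.068 ] tooly -8.02 turn -0.0003
```

```bash
python3 drive.py '[[0,0.001,0.025,0,0,0],[0,0.001,0.045,0,0,0],[0,0.001,0.058,0,0,0],[0,0.001,0.063,0,0,0],[0,0.001,0.064,0,0,0]]';python3 drive.py '[[0,0,0.002,0,0,0],[0,0,0.003,0,0,0],[0,0,0.003,0,0,0]]'; python3 -c "
from h import *
to(.614,-.303,.186,-8)"
```

```text
clock: 5.2
tcp_pos: [0.6139, -0.3024, 0.1914]
orientation: [-2.369, -2.062, 0.0]
contact_force: [-0.9, 0.5, -2.3]
grip_width: 0.0551
gripper_force: 43.9
clock: 5.5
tcp_pos: [0.6143, -0.3032, 0.1895]
orientation: [2.37, 2.061, 0.001]
contact_force: [-1.1, 0.5, -2.1]
grip_width: 0.0555
gripper_force: 43.9
shift [ 0.0002 -0.0003  0.0035] tooly -7.97 turn 0.0006
```

```bash
python3 drive.py '[[0,0,0.0015,0,0,0],[0,0,0.003,0,0,0],[0,0,0.003,0,0,0]]';python3 drive.py '[[0,0,0.001,0,0,0],[0,0,0.002,0,0,0],[0,0,0.002,0,0,0]]'
```

```text
clock: 5.8
tcp_pos: [0.6141, -0.3031, 0.1858]
orientation: [-2.37, -2.062, -0.0]
contact_force: [0.7, 0.3, -3.5]
grip_width: 0.0554
gripper_force: 44.0
clock: 6.1
tcp_pos: [0.6141, -0.3035, 0.1856]
orientation: [2.371, 2.061, 0.001]
contact_force: [-3.4, 1.6, 8.9]
grip_width: 0.0551
gripper_force: 45.1
```

```bash
python3 drive.py '[[0,0,-0.001,0,0,0],[0,0,-0.001,0,0,0],[0,0,-0.001,0,0,0],[0,0,-0.001,0,0,0]]' 0.075;python3 drive.py '[[0,0,-0.03,0,0,0],[0,0,-0.06,0,0,0],[0,0,-0.09,0,0,0],[0,0,-0.115,0,0,0],[0,0,-0.115,0,0,0]]'; python3 -c "
from h import *
to(.486,.0107,.300,-8)"
```

```text
clock: 6.5
tcp_pos: [0.6141, -0.3031, 0.1848]
orientation: [2.37, 2.062, -0.0]
contact_force: [-0.2, 0.0, 0.3]
grip_width: 0.0748
gripper_force: 0.0
clock: 7.0
tcp_pos: [0.6154, -0.3044, 0.3041]
orientation: [2.366, 2.057, 0.005]
contact_force: [0.4, 0.3, 0.1]
grip_width: 0.0749
gripper_force: 0.0
shift [ 0.2941 -0.1719  0.0024] tooly -7.98 turn 0.0004
```

```bash
python3 drive.py '[[0.04,-0.023,0,0,0,0],[0.08,-0.047,0,0,0,0],[0.12,-0.07,0,0,0,0],[0.16,-0.094,0,0,0,0],[0.2,-0.117,0,0,0,0]]';python3 drive.py '[[0.04,-0.023,0,0,0,0],[0.08,-0.047,0,0,0,0],[0.094,-0.055,0,0,0,0],[0.094,-0.055,0,0,0,0],[0.094,-0.055,0.02,0,0,0]]'; python3 -c "
from h import *
to(.486,.0107,.175,-8)"
```

```text
clock: 7.5
tcp_pos: [0.5246, -0.0871, 0.2991]
orientation: [-2.37, -2.061, 0.001]
contact_force: [1.1, -0.0, 0.5]
grip_width: 0.0753
gripper_force: 0.0
clock: 8.0
tcp_pos: [0.486, 0.0119, 0.2813]
orientation: [2.368, 2.062, 0.007]
contact_force: [0.9, -0.5, -0.9]
grip_width: 0.0748
gripper_force: 0.0
shift [-0.0013 -0.0003  0.1063] tooly -7.91 turn 0.0015
```

```bash
python3 drive.py '[[-0.001,0,0.03,0,0,0],[-0.001,0,0.06,0,0,0],[-0.001,0,0.085,0,0,0],[-0.001,0,0.105,0,0,0],[-0.001,0,0.105,0,0,0]]';python3 -c "
from h import *
to(.486,.0107,.175,-8)"; python3 drive.py '[[0,0,0,0,0,0],[0,0,0,0,0,0],[0,0,0,0,0,0],[0,0,0,0,0,0],[0,0,0,0,0,0]]' 0.03 40;  python3 drive.py '[[0,0,0,0,0,0],[0,0,0,0,0,0]]'; python3 drive.py '[[0,0,-0.01,0,0,0],[0,0,-0.03,0,0,0],[0,0,-0.07,0,0,0],[0,0,-0.07,0,0,0],[0,0,-0.07,0,0,0]]'; python3 -c "
from h import *
to(.526,-.296,.245,-8)"
```

```text
clock: 8.5
tcp_pos: [0.4831, 0.0093, 0.1725]
orientation: [-2.371, -2.058, 0.008]
contact_force: [-0.2, 0.6, 0.1]
grip_width: 0.0751
gripper_force: 0.0
shift [ 0.0018  0.0027 -0.0025] tooly -8.08 turn -0.0015
clock: 9.0
tcp_pos: [0.4852, 0.0108, 0.1759]
orientation: [2.37, 2.061, 0.003]
contact_force: [-0.0, -0.4, 6.4]
grip_width: 0.0525
gripper_force: 41.8
clock: 9.2
tcp_pos: [0.4853, 0.0108, 0.1759]
orientation: [2.37, 2.061, 0.003]
contact_force: [-0.0, -1.6, 7.9]
grip_width: 0.0526
gripper_force: 41.8
clock: 9.7
tcp_pos: [0.4842, 0.0113, 0.2455]
orientation: [-2.37, -2.062, -0.003]
contact_force: [-0.2, 0.8, -1.3]
grip_width: 0.0523
gripper_force: 42.0
shift [-2.986e-01  8.370e-02  2.000e-04] tooly -7.93 turn 0.0013
```

```bash
python3 drive.py '[[-0.03,0.008,0,0,0,0],[-0.07,0.02,0,0,0,0],[-0.115,0.032,0,0,0,0],[-0.16,0.045,0,0,0,0],[-0.2,0.056,0,0,0,0]]';python3 drive.py '[[-0.045,0.013,0,0,0,0],[-0.08,0.022,0,0,0,0],[-0.0985,0.0275,0,0,0,0],[-0.0985,0.0275,0,0,0,0],[-0.0985,0.0275,0.02,0,0,0]]'; python3 -c "
from h import *
to(.526,-.296,.175,-8)"
```

```text
clock: 10.2
tcp_pos: [0.5111, -0.1966, 0.2434]
orientation: [-2.369, -2.06, 0.003]
contact_force: [1.4, 0.2, -3.1]
grip_width: 0.0526
gripper_force: 42.0
clock: 10.7
tcp_pos: [0.526, -0.2969, 0.2252]
orientation: [2.371, 2.06, 0.001]
contact_force: [0.3, 0.6, -2.3]
grip_width: 0.0523
gripper_force: 42.0
shift [ 0.0009 -0.0002  0.0502] tooly -8.03 turn -0.0005
```

```bash
python3 drive.py '[[0,0,0.02,0,0,0],[0,0,0.038,0,0,0],[0,0,0.045,0,0,0],[0,0,0.048,0,0,0],[0,0,0.048,0,0,0]]';python3 drive.py '[[0,0,0.001,0,0,0],[0,0,0.002,0,0,0],[0,0,0.002,0,0,0]]';python3 drive.py '[[0,0,0.001,0,0,0],[0,0,0.0015,0,0,0],[0,0,0.0015,0,0,0]]'
```

```text
clock: 11.2
tcp_pos: [0.5257, -0.2957, 0.1766]
orientation: [-2.369, -2.062, 0.0]
contact_force: [-0.1, -0.1, -2.2]
grip_width: 0.0519
gripper_force: 41.9
clock: 11.5
tcp_pos: [0.5259, -0.2963, 0.1753]
orientation: [2.37, 2.061, 0.001]
contact_force: [-1.0, -0.3, -2.8]
grip_width: 0.0524
gripper_force: 41.9
clock: 11.8
tcp_pos: [0.5259, -0.2965, 0.1739]
orientation: [2.37, 2.061, 0.001]
contact_force: [-1.4, 0.7, 3.6]
grip_width: 0.0524
gripper_force: 42.2
```

```bash
python3 drive.py '[[0,0,0,0,0,0],[0,0,0,0,0,0],[0,0,0,0,0,0],[0,0,0,0,0,0]]' 0.075;python3 drive.py '[[0,0,-0.03,0,0,0],[0,0,-0.06,0,0,0],[0,0,-0.09,0,0,0],[0,0,-0.125,0,0,0],[0,0,-0.125,0,0,0]]'; python3 -c "
from h import *
to(.496,.080,.300,-8)"
```

```text
clock: 12.2
tcp_pos: [0.5256, -0.2963, 0.1733]
orientation: [-2.37, -2.062, 0.0]
contact_force: [0.6, -1.0, 0.1]
grip_width: 0.075
gripper_force: 0.2
clock: 12.7
tcp_pos: [0.5274, -0.2979, 0.3032]
orientation: [2.365, 2.056, 0.006]
contact_force: [0.2, 0.2, 0.7]
grip_width: 0.0753
gripper_force: 0.0
shift [ 0.3699 -0.0837  0.0018] tooly -7.99 turn 0.0002
```

```bash
python3 drive.py '[[0.04,-0.009,0,0,0,0],[0.085,-0.019,0,0,0,0],[0.13,-0.029,0,0,0,0],[0.175,-0.039,0,0,0,0],[0.22,-0.05,0,0,0,0]]';python3 drive.py '[[0.045,-0.01,0,0,0,0],[0.09,-0.02,0,0,0,0],[0.13,-0.029,0,0,0,0],[0.149,-0.034,0,0,0,0],[0.149,-0.034,0.02,0,0,0]]';python3 drive.py '[[0,0,0,0,0,0]]'; python3 -c "
from h import *
to(.496,.0798,.165,-8)"
```

```text
clock: 13.2
tcp_pos: [0.5061, -0.0696, 0.2979]
orientation: [-2.37, -2.062, -0.0]
contact_force: [1.0, 0.5, 0.2]
grip_width: 0.0748
gripper_force: 0.0
clock: 13.7
tcp_pos: [0.4944, 0.0852, 0.2795]
orientation: [2.364, 2.069, 0.007]
contact_force: [-0.6, -0.5, 0.4]
grip_width: 0.0747
gripper_force: 0.0
clock: 13.8
tcp_pos: [0.4921, 0.0815, 0.2763]
orientation: [-2.367, -2.063, 0.006]
contact_force: [-0.7, -1.3, 0.5]
grip_width: 0.0749
gripper_force: 0.0
shift [-0.0009  0.0045  0.1112] tooly -7.85 turn 0.0025
```

```bash
python3 drive.py '[[-0.001,0.002,0.03,0,0,0],[-0.001,0.002,0.06,0,0,0],[-0.001,0.002,0.09,0,0,0],[-0.001,0.002,0.113,0,0,0],[-0.001,0.002,0.113,0,0,0]]';python3 -c "
from h import *
to(.496,.0798,.165,-8)"; python3 drive.py '[[0,0,0,0,0,0],[0,0,0,0,0,0],[0,0,0,0,0,0],[0,0,0,0,0,0],[0,0,0,0,0,0]]' 0.03 40;  python3 drive.py '[[0,0,0,0,0,0],[0,0,0,0,0,0]]'; python3 -c "
from h import *
to(.496,.0798,.165,-8)"
```

```text
clock: 14.3
tcp_pos: [0.4939, 0.0784, 0.1632]
orientation: [-2.371, -2.059, 0.009]
contact_force: [-0.4, 0.6, 0.2]
grip_width: 0.0749
gripper_force: 0.0
shift [ 0.0017  0.0019 -0.0018] tooly -8.05 turn -0.0008
clock: 14.8
tcp_pos: [0.4964, 0.0795, 0.1669]
orientation: [2.37, 2.061, 0.004]
contact_force: [0.6, -0.6, 7.7]
grip_width: 0.0525
gripper_force: 42.2
clock: 15.0
tcp_pos: [0.4964, 0.0795, 0.1668]
orientation: [2.37, 2.061, 0.004]
contact_force: [-0.4, -1.0, 6.6]
grip_width: 0.0523
gripper_force: 42.2
shift [ 0.0003 -0.0005  0.0018] tooly -7.99 turn 0.0002
```

```bash
python3 drive.py '[[0,0,-0.01,0,0,0],[0,0,-0.03,0,0,0],[0,0,-0.07,0,0,0],[0,0,-0.07,0,0,0],[0,0,-0.07,0,0,0]]'; python3 -c "
from h import *
to(.438,-.289,.235,-8)"
```

```text
clock: 15.5
tcp_pos: [0.4957, 0.0798, 0.2364]
orientation: [2.37, 2.062, 0.004]
contact_force: [-1.0, 0.7, -2.8]
grip_width: 0.0523
gripper_force: 42.0
shift [-0.3733 -0.0061  0.0008] tooly -7.94 turn 0.001
```

```bash
python3 drive.py '[[-0.04,0,0,0,0,0],[-0.085,-0.001,0,0,0,0],[-0.13,-0.002,0,0,0,0],[-0.175,-0.003,0,0,0,0],[-0.22,-0.004,0,0,0,0]]';python3 drive.py '[[-0.045,0,0,0,0,0],[-0.09,-0.001,0,0,0,0],[-0.13,-0.002,0,0,0,0],[-0.153,-0.002,0,0,0,0],[-0.153,-0.002,0.02,0,0,0]]';python3 drive.py '[[0,0,0.01,0,0,0],[0,0,0.02,0,0,0],[0,0,0.02,0,0,0]]'; python3 -c "
from h import *
to(.438,-.289,.165,-8)"
```

```text
clock: 16.0
tcp_pos: [0.4596, -0.139, 0.2343]
orientation: [-2.368, -2.061, 0.002]
contact_force: [0.2, -0.6, -2.5]
grip_width: 0.052
gripper_force: 42.0
clock: 16.5
tcp_pos: [0.437, -0.2936, 0.2162]
orientation: [2.373, 2.052, -0.001]
contact_force: [0.6, 0.8, -1.4]
grip_width: 0.0522
gripper_force: 42.0
clock: 16.8
tcp_pos: [0.4372, -0.2876, 0.1936]
orientation: [-2.366, -2.061, 0.002]
contact_force: [-0.4, -0.0, -2.0]
grip_width: 0.0526
gripper_force: 42.0
shift [-0.0013  0.0011  0.0286] tooly -7.89 turn 0.002
```

```bash
python3 drive.py '[[0,0,0.013,0,0,0],[0,0,0.022,0,0,0],[0,0,0.026,0,0,0],[0,0,0.026,0,0,0]]';python3 drive.py '[[0,0,0.001,0,0,0],[0,0,0.002,0,0,0],[0,0,0.002,0,0,0]]';python3 drive.py '[[0,0,0.001,0,0,0],[0,0,0.0015,0,0,0],[0,0,0.0015,0,0,0]]'
```

```text
clock: 17.2
tcp_pos: [0.4375, -0.2887, 0.1687]
orientation: [-2.369, -2.061, 0.001]
contact_force: [-0.1, 0.6, -2.2]
grip_width: 0.0521
gripper_force: 42.0
clock: 17.5
tcp_pos: [0.4379, -0.2891, 0.1676]
orientation: [2.37, 2.062, 0.0]
contact_force: [0.3, 0.2, -3.3]
grip_width: 0.0526
gripper_force: 42.0
clock: 17.8
tcp_pos: [0.4378, -0.289, 0.1659]
orientation: [-2.37, -2.062, -0.0]
contact_force: [1.1, 0.7, -2.5]
grip_width: 0.0525
gripper_force: 42.0
```

```bash
python3 drive.py '[[0,0,0.001,0,0,0],[0,0,0.002,0,0,0],[0,0,0.002,0,0,0]]'; python3 drive.py '[[0,0,0,0,0,0],[0,0,0,0,0,0],[0,0,0,0,0,0],[0,0,0,0,0,0]]' 0.075;python3 drive.py '[[0,0,-0.03,0,0,0],[0,0,-0.06,0,0,0],[0,0,-0.09,0,0,0],[0,0,-0.125,0,0,0],[0,0,-0.125,0,0,0]]';python3 drive.py '[[0.04,0.01,0,0,0,0],[0.08,0.02,0,0,0,0],[0.12,0.03,0,0,0,0],[0.16,0.04,0,0,0,0],[0.2,0.05,0,0,0,0]]';python3 drive.py '[[0.04,0.01,0,0,0,0],[0.08,0.02,0,0,0,0],[0.08,0.02,0,0,0,0]]'
python3 - <<'E'
from h import *
for n in("scene","top"):
    p,P=cloud(n);cv2.imwrite(f'pics/{n}2.png',p);g=green(p);blobs(n,g,P,.12,.17);blobs(n,g,P,.03,.06)
to(.567,-.003,.16,-7.3)
E
```

```text
clock: 18.1
tcp_pos: [0.438, -0.2894, 0.1649]
orientation: [2.371, 2.061, 0.001]
contact_force: [-3.5, 1.9, 9.8]
grip_width: 0.0523
gripper_force: 43.0
clock: 18.5
tcp_pos: [0.4379, -0.289, 0.1638]
orientation: [2.37, 2.062, -0.0]
contact_force: [-0.4, -0.1, -1.1]
grip_width: 0.0748
gripper_force: 0.0
clock: 19.0
tcp_pos: [0.4395, -0.2905, 0.293]
orientation: [2.366, 2.057, 0.006]
contact_force: [0.4, 0.1, -0.0]
grip_width: 0.075
gripper_force: 0.0
clock: 19.5
tcp_pos: [0.5152, -0.0962, 0.2883]
orientation: [-2.37, -2.061, 0.0]
contact_force: [0.3, -0.0, 0.3]
grip_width: 0.0752
gripper_force: 0.0
clock: 19.8
tcp_pos: [0.5476, -0.0144, 0.2878]
orientation: [-2.359, -2.072, -0.002]
contact_force: [0.1, 0.4, 0.4]
grip_width: 0.0748
gripper_force: 0.0
scene px [203  95] 279 mean [ 0.4412 -0.284   0.1321] rect [ 438.8 -287.7   58.5   53.1   25.3]
scene px [176 110] 384 mean [ 0.5309 -0.2877  0.1396] rect [ 527.5 -294.1   53.4   52.9   78.5]
scene px [147 123] 384 mean [ 0.6182 -0.2949  0.1474] rect [ 614.2 -300.5   52.8   49.4   13. ]
scene px [472   7] 268 mean [-0.6885  0.0036  0.043 ] rect [-704.2   10.5   94.4  182.    40.9]
scene px [243 202] 848 mean [0.5703 0.0031 0.0456] rect [568.8  -2.5 147.1  42.3  82.3]
top px [376 146] 409 mean [ 0.6102 -0.3024  0.1518] rect [ 611.7 -303.8   52.9   52.2    2.3]
top px [372 181] 540 mean [ 0.5248 -0.291   0.1413] rect [ 526.4 -293.7   53.1   53.    77.8]
top px [371 218] 447 mean [ 0.4373 -0.2855  0.1328] rect [ 438.  -286.7   56.4   52.3   19.3]
shift [0.0202 0.0187 0.128 ] tooly -7.81 turn -0.009
```

View pics/scene2.png

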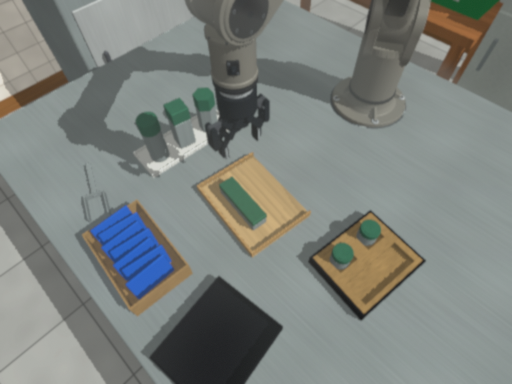

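The scene view shows all three canisters upright on the white tray at (149,125), (179,110) and (204,97). The slim tin is still in the stock tray at (243,202), and the packed tins are at (342,254) and (370,231). Next I'll grasp the slim tin.

```bash
python3 drive.py '[[0.01,0.01,0.03,0,0,-0.009],[0.02,0.0185,0.06,0,0,-0.009],[0.0203,0.0187,0.09,0,0,-0.009],[0.0203,0.0187,0.128,0,0,-0.009],[0.0203,0.0187,0.128,0,0,-0.009]]'; python3 drive.py '[[0,0,0.02,0,0,0],[0,0,0.04,0,0,0],[0,0,0.055,0,0,0],[0,0,0.055,0,0,0]]'; python3 -c "
from h import *
to(.5674,-.0029,.096,-7.4)"
```

```text
clock: 20.4
tcp_pos: [0.5637, -0.0055, 0.1566]
orientation: [-2.36, -2.067, 0.013]
contact_force: [-1.4, 0.1, -0.5]
grip_width: 0.075
gripper_force: 0.0
clock: 20.8
tcp_pos: [0.5665, -0.0047, 0.1053]
orientation: [-2.361, -2.07, 0.003]
contact_force: [0.1, -0.2, -0.2]
grip_width: 0.0753
gripper_force: 0.0
shift [0.0019 0.0007 0.0093] tooly -7.51 turn -0.0019
```

```bash
python3 drive.py '[[0.001,0,0.005,0,0,0],[0.001,0,0.009,0,0,0],[0.001,0,0.009,0,0,0],[0.001,0,0.009,0,0,0]]'; python3 -c "
from h import *
to(.5674,-.0029,.096,-7.4)";python3 drive.py '[[0,0,0,0,0,0],[0,0,0,0,0,0],[0,0,0,0,0,0],[0,0,0,0,0,0],[0,0,0,0,0,0]]' 0.03 40;python3 drive.py '[[0,0,0,0,0,0],[0,0,0,0,0,0]]';python3 drive.py '[[0,0,-0.02,0,0,0],[0,0,-0.05,0,0,0],[0,0,-0.09,0,0,0],[0,0,-0.1,0,0,0],[0,0,-0.1,0,0,0]]'; python3 -c "
from h import *
to(.4765,.356,.2,81.9)"
```

```text
clock: 21.2
tcp_pos: [0.5676, -0.0029, 0.0973]
orientation: [2.361, 2.072, 0.001]
contact_force: [0.3, 1.0, 0.8]
grip_width: 0.0746
gripper_force: 0.0
shift [-0.0001 -0.0002  0.0013] tooly -7.44 turn -0.0008
clock: 21.7
tcp_pos: [0.5677, -0.0029, 0.0973]
orientation: [2.361, 2.072, 0.001]
contact_force: [0.2, -0.3, 5.3]
grip_width: 0.0443
gripper_force: 42.3
clock: 21.9
tcp_pos: [0.5677, -0.0029, 0.0973]
orientation: [2.361, 2.072, 0.001]
contact_force: [-0.5, -0.4, 4.9]
grip_width: 0.0442
gripper_force: 42.3
clock: 22.4
tcp_pos: [0.5681, -0.0028, 0.1981]
orientation: [2.36, 2.072, 0.004]
contact_force: [0.2, 0.0, -2.1]
grip_width: 0.0439
gripper_force: 41.7
shift [ 0.3439 -0.1373 -0.0019] tooly -7.44 turn -1.5592
```

```bash
python3 drive.py '[[0.035,-0.014,0,0,0,-0.12],[0.07,-0.028,0,0,0,-0.26],[0.105,-0.042,0,0,0,-0.4],[0.14,-0.056,0,0,0,-0.54],[0.175,-0.07,0,0,0,-0.67]]'; python3 drive.py '[[0,0,0,0,0,0],[0,0,0,0,0,0]]';  python3 -c "
from h import *
to(.4765,.356,.2,81.9)"
```

```text
clock: 22.9
tcp_pos: [0.519, 0.1809, 0.1948]
orientation: [-1.539, -2.736, 0.004]
contact_force: [0.7, 0.4, -1.7]
grip_width: 0.0441
gripper_force: 41.6
clock: 23.1
tcp_pos: [0.5194, 0.1804, 0.1951]
orientation: [-1.545, -2.733, 0.004]
contact_force: [0.4, -0.7, -1.6]
grip_width: 0.0442
gripper_force: 41.6
shift [ 0.1726  0.0538 -0.005 ] tooly 31.05 turn -0.8876
```

```bash
python3 drive.py '[[0.035,0.011,0,0,0,-0.14],[0.07,0.022,0,0,0,-0.28],[0.105,0.033,0,0,0,-0.42],[0.14,0.044,0,0,0,-0.56],[0.172,0.0535,0,0,0,-0.7]]'; python3 drive.py '[[0,0,0,0,0,-0.1],[0,0,0,0,0,-0.188],[0,0,0,0,0,-0.188],[0,0,0,0,0,-0.188]]';  python3 - <<'E'
from h import *
to(.4765,.356,.112,81.9)
p,P=cloud('scene');cv2.imwrite('pics/s3.png',cv2.resize(p[150:350,256:512],(768,600)))
g=green(p);blobs('scene',g,P,.13,.16)
p,P=cloud('top');g=green(p);blobs('top',g,P,.13,.16)
E
```

```text
clock: 23.6
tcp_pos: [0.478, 0.3545, 0.1956]
orientation: [-0.512, -3.099, 0.003]
contact_force: [0.0, -0.1, -1.8]
grip_width: 0.0443
gripper_force: 41.6
clock: 24.0
tcp_pos: [0.4786, 0.3531, 0.196]
orientation: [-0.232, -3.132, 0.002]
contact_force: [0.1, -0.9, -1.8]
grip_width: 0.0444
gripper_force: 41.6
shift [0.0025 0.0027 0.084 ] tooly 81.53 turn -0.0064
scene px [203  94] 210 mean [ 0.4392 -0.286   0.1341] rect [ 438.7 -287.1   54.9   52.    73.8]
scene px [175 109] 298 mean [ 0.5321 -0.2901  0.1422] rect [ 529.7 -295.5   51.9   48.3   78.7]
scene px [147 122] 389 mean [ 0.6163 -0.297   0.1494] rect [ 613.7 -303.8   57.4   53.9   45.8]
scene px [383 261] 1025 mean [0.5101 0.3486 0.1442] rect [505.3 349.2  43.4  99.1  82.3]
top px [375 146] 463 mean [ 0.6104 -0.2996  0.1512] rect [ 612.5 -301.9   53.8   54.1   32.4]
top px [374 180] 414 mean [ 0.5282 -0.2946  0.143 ] rect [ 527.8 -293.9   53.1   49.9   75.9]
top px [104 185] 357 mean [0.5283 0.3438 0.1444] rect [525.1 346.2  43.6  54.8  80. ]
top px [371 218] 393 mean [ 0.4371 -0.2866  0.1336] rect [ 436.9 -286.3   54.5   52.4   22.2]
top px [ 95 223] 489 mean [0.4354 0.3589 0.1446] rect [436.  359.6  44.3  62.3  82.2]
```

View pics/s3.png

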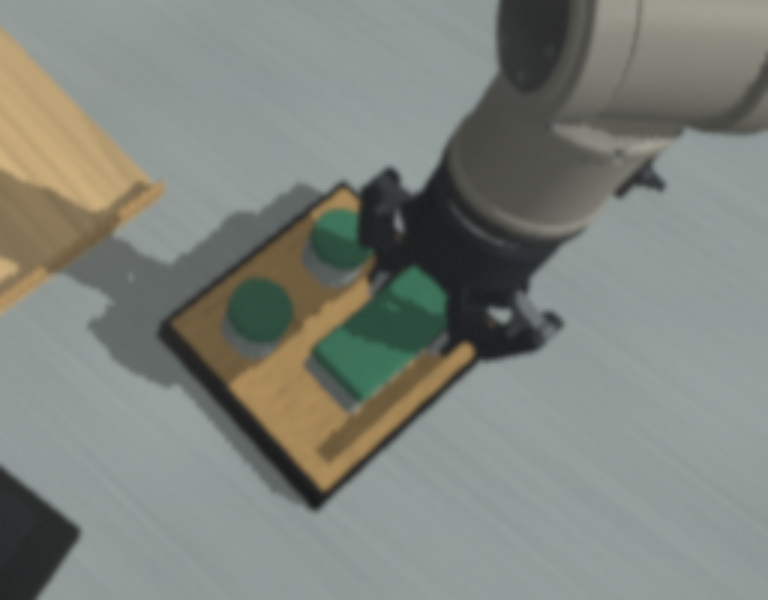

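The crop shows the tin held level and lengthwise over the empty recess at about (385,340). The packed tins at (258,312) and (340,240) are clear of the fingers.

```bash
python3 drive.py '[[0.0025,0.0025,0.03,0,0,-0.006],[0.0025,0.0025,0.055,0,0,-0.006],[0.0025,0.0025,0.07,0,0,-0.006],[0.0025,0.0025,0.078,0,0,-0.006],[0.0025,0.0025,0.08,0,0,-0.006]]'; python3 drive.py '[[0,0,0,0,0,0],[0,0,0,0,0,0]]';  python3 -c "
from h import *
to(.4765,.356,.1063,81.9)"
```

```text
clock: 24.6
tcp_pos: [0.476, 0.3572, 0.1163]
orientation: [-0.216, -3.134, 0.001]
contact_force: [0.1, -0.3, -1.5]
grip_width: 0.0442
gripper_force: 41.6
clock: 24.8
tcp_pos: [0.4767, 0.3579, 0.1179]
orientation: [0.215, 3.133, 0.002]
contact_force: [-0.2, -0.1, -0.8]
grip_width: 0.0443
gripper_force: 41.6
shift [-0.0001 -0.0019  0.0116] tooly 82.14 turn 0.0042
```

```bash
python3 drive.py '[[0,-0.0018,0.002,0,0,0.004],[0,-0.0018,0.005,0,0,0.004],[0,-0.0018,0.007,0,0,0.004],[0,-0.0018,0.009,0,0,0.004],[0,-0.0018,0.009,0,0,0.004]]'; python3 drive.py '[[0,0,0.001,0,0,0],[0,0,0.002,0,0,0],[0,0,0.002,0,0,0]]';  python3 -c "
from h import *
to(.4765,.356,.1063,81.9)"
```

```text
clock: 25.3
tcp_pos: [0.4756, 0.3557, 0.1075]
orientation: [-0.221, -3.133, 0.001]
contact_force: [0.0, 0.0, -1.5]
grip_width: 0.0439
gripper_force: 41.6
clock: 25.6
tcp_pos: [0.4759, 0.3559, 0.1063]
orientation: [0.221, 3.134, 0.0]
contact_force: [-0.3, 0.1, 3.8]
grip_width: 0.0441
gripper_force: 42.1
shift [-0.0006  0.0002 -0.    ] tooly 81.93 turn 0.0005
```

```bash
python3 drive.py '[[0,0,0,0,0,0],[0,0,0,0,0,0],[0,0,0,0,0,0],[0,0,0,0,0,0]]' 0.058;python3 drive.py '[[0,0,-0.02,0,0,0],[0,0,-0.05,0,0,0],[0,0,-0.09,0,0,0],[0,0,-0.13,0,0,0],[0,0,-0.17,0,0,0]]';python3 drive.py '[[0,0,0,0,0,0.1],[0,0,0,0,0,0.1]]'
python3 - <<'E'
from h import *
to(.50,.12,.3,-8)
for n in("scene","top"):
    p,P=cloud(n);cv2.imwrite(f'pics/{n}4.png',p);blobs(n,green(p),P,.04,.08)
E
```

```text
clock: 26.0
tcp_pos: [0.4758, 0.3558, 0.1059]
orientation: [0.221, 3.134, 0.0]
contact_force: [0.6, -0.1, -0.2]
grip_width: 0.0583
gripper_force: 0.0
clock: 26.5
tcp_pos: [0.4756, 0.3555, 0.2774]
orientation: [-0.221, -3.134, 0.0]
contact_force: [0.2, 0.6, 0.3]
grip_width: 0.0578
gripper_force: 0.0
clock: 26.7
tcp_pos: [0.4761, 0.3561, 0.2773]
orientation: [0.379, 3.117, 0.003]
contact_force: [-0.8, -0.8, 0.2]
grip_width: 0.058
gripper_force: 0.0
shift [-0.0797 -0.2234 -0.0231] tooly 76.14 turn 1.4686
scene px [464   3] 53 mean [-0.6799 -0.0231  0.0476] rect [-679.1  -26.6   48.2   13.2   82.4]
scene px [370 230] 311 mean [0.4237 0.2813 0.0634] rect [421.4 280.4  43.8  43.7  12.9]
scene px [343 253] 336 mean [0.5163 0.2712 0.0638] rect [513.4 269.7  45.8  43.1  38.3]
scene px [382 270] 1279 mean [0.4823 0.3556 0.0548] rect [478.  355.7  42.7 147.6  81.8]
top px [111 211] 954 mean [0.4751 0.3547 0.0547] rect [476.6 355.4  43.7 148.1  81.4]
top px [145 196] 256 mean [0.5117 0.2688 0.0641] rect [511.6 268.6  42.6  44.5  89.3]
top px [139 232] 269 mean [0.4188 0.2788 0.0641] rect [419.1 279.5  44.2  43.7  70.7]
```

View pics/scene4.png

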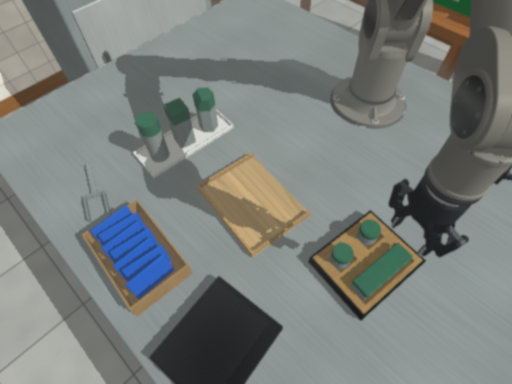

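The slim tin is home in the long recess at (382,270), with its lid top at 0.055 m. The packed tins haven't moved, and the canisters stand at (148,125), (178,110) and (204,98). Going back for hex.

```bash
python3 drive.py '[[-0.016,-0.044,-0.005,0,0,0.13],[-0.032,-0.089,-0.01,0,0,0.27],[-0.048,-0.134,-0.015,0,0,0.41],[-0.064,-0.178,-0.02,0,0,0.55],[-0.08,-0.223,-0.024,0,0,0.69]]' .075;python3 drive.py '[[0,0,0,0,0,0]]'; python3 -c "
from h import *
to(.46,-.1,.3,-8)"
```

```text
clock: 27.3
tcp_pos: [0.4997, 0.1182, 0.2989]
orientation: [-1.414, -2.804, 0.003]
contact_force: [0.6, 0.2, -0.1]
grip_width: 0.075
gripper_force: 0.0
clock: 27.4
tcp_pos: [0.5005, 0.1125, 0.2994]
orientation: [1.426, 2.798, -0.005]
contact_force: [0.2, 0.5, -0.5]
grip_width: 0.0747
gripper_force: 0.0
shift [-0.1481 -0.1576  0.0002] tooly 35.98 turn 0.7677
```

```bash
python3 drive.py '[[-0.029,-0.031,0,0,0,0.14],[-0.059,-0.063,0,0,0,0.28],[-0.089,-0.094,0,0,0,0.42],[-0.118,-0.126,0,0,0,0.56],[-0.147,-0.157,0,0,0,0.7]]';python3 drive.py '[[0,0,0,0,0,0.07],[0,0,0,0,0,0.07],[0,0,0,0,0,0.07]]'; python3 -c "
from h import *
to(.438,-.289,.3,-8)"
```

```text
clock: 27.9
tcp_pos: [0.4611, -0.0927, 0.299]
orientation: [-2.289, -2.15, 0.003]
contact_force: [0.6, 0.2, 0.8]
grip_width: 0.0751
gripper_force: 0.0
clock: 28.2
tcp_pos: [0.4621, -0.0905, 0.2992]
orientation: [-2.355, -2.078, 0.002]
contact_force: [-0.9, -0.3, -0.3]
grip_width: 0.0751
gripper_force: 0.0
shift [-0.2     0.0008 -0.0008] tooly -7.17 turn 0.0145
```

```bash
python3 drive.py '[[-0.045,0,0,0,0,0.014],[-0.09,0,0,0,0,0.014],[-0.135,0,0,0,0,0.014],[-0.175,0.001,0,0,0,0.014],[-0.2,0.001,0,0,0,0.014]]';python3 drive.py '[[0,0,0,0,0,0],[0,0,0,0,0,0],[0,0,0.02,0,0,0]]'; python3 -c "
from h import *
to(.438,-.289,.166,-8)"
```

```text
clock: 28.7
tcp_pos: [0.4371, -0.2917, 0.2996]
orientation: [2.373, 2.059, -0.002]
contact_force: [0.2, 1.4, 0.3]
grip_width: 0.0746
gripper_force: 0.0
clock: 29.0
tcp_pos: [0.4393, -0.2888, 0.2811]
orientation: [2.369, 2.059, 0.004]
contact_force: [0.9, -0.7, -0.2]
grip_width: 0.0749
gripper_force: 0.0
shift [-0.0004 -0.0017  0.1151] tooly -7.99 turn 0.0002
```

```bash
python3 drive.py '[[0,-0.001,0.03,0,0,0],[0,-0.001,0.06,0,0,0],[0,-0.001,0.09,0,0,0],[0,-0.001,0.114,0,0,0],[0,-0.001,0.114,0,0,0]]'; python3 drive.py '[[0,0,0,0,0,0],[0,0,0,0,0,0],[0,0,0,0,0,0],[0,0,0,0,0,0],[0,0,0,0,0,0]]' 0.03 40;  python3 drive.py '[[0,0,0,0,0,0],[0,0,0,0,0,0]]'; python3 drive.py '[[0,0,-0.01,0,0,0],[0,0,-0.03,0,0,0],[0,0,-0.07,0,0,0],[0,0,-0.07,0,0,0],[0,0,-0.07,0,0,0]]'; python3 -c "
from h import *
to(.4964,.0795,.235,-8)"
```

```text
clock: 29.5
tcp_pos: [0.4369, -0.2874, 0.1639]
orientation: [-2.369, -2.06, 0.001]
contact_force: [-0.1, -0.6, 0.8]
grip_width: 0.0747
gripper_force: 0.0
clock: 30.0
tcp_pos: [0.4366, -0.2894, 0.1662]
orientation: [2.375, 2.057, 0.001]
contact_force: [1.0, 1.3, 0.7]
grip_width: 0.0523
gripper_force: 41.8
clock: 30.2
tcp_pos: [0.4367, -0.2896, 0.1662]
orientation: [2.375, 2.056, 0.001]
contact_force: [0.5, 1.0, 2.2]
grip_width: 0.052
gripper_force: 42.0
clock: 30.7
tcp_pos: [0.4361, -0.2902, 0.2366]
orientation: [2.375, 2.055, 0.001]
contact_force: [0.4, -0.5, -3.7]
grip_width: 0.0525
gripper_force: 42.2
shift [0.3745 0.0065 0.0015] tooly -8.27 turn -0.0047
```

```bash
python3 drive.py '[[0.03,0,0,0,0,0],[0.07,0.001,0,0,0,0],[0.115,0.002,0,0,0,0],[0.16,0.003,0,0,0,0],[0.2,0.004,0,0,0,0]]';python3 drive.py '[[0.045,0,0,0,0,0],[0.09,0.001,0,0,0,0],[0.13,0.002,0,0,0,0],[0.16,0.0025,0,0,0,0],[0.1745,0.0025,0,0,0,0]]';python3 drive.py '[[0,0,0,0,0,0],[0,0,0.01,0,0,0],[0,0,0.02,0,0,0]]'; python3 -c "
from h import *
to(.4964,.0795,.168,-8)"
```

```text
clock: 31.2
tcp_pos: [0.4679, -0.0903, 0.2347]
orientation: [-2.374, -2.055, 0.003]
contact_force: [0.9, 0.3, -2.3]
grip_width: 0.0521
gripper_force: 42.2
clock: 31.7
tcp_pos: [0.4957, 0.0829, 0.2346]
orientation: [-2.37, -2.06, 0.003]
contact_force: [0.1, -0.1, -2.6]
grip_width: 0.052
gripper_force: 42.1
clock: 32.0
tcp_pos: [0.496, 0.0778, 0.215]
orientation: [2.378, 2.052, -0.001]
contact_force: [-0.4, -0.1, -1.8]
grip_width: 0.0523
gripper_force: 42.2
shift [0.0018 0.0002 0.047 ] tooly -8.41 turn -0.0072
```

```bash
python3 drive.py '[[0.0012,0,0.02,0,0,-0.005],[0.0012,0,0.035,0,0,-0.005],[0.0012,0,0.041,0,0,-0.005],[0.0012,0,0.044,0,0,-0.005],[0.0012,0,0.044,0,0,-0.005]]';python3 drive.py '[[0,0,0.001,0,0,0],[0,0,0.002,0,0,0],[0,0,0.002,0,0,0]]';python3 drive.py '[[0,0,0.001,0,0,0],[0,0,0.0015,0,0,0],[0,0,0.0015,0,0,0]]'; python3 -c "
from h import *
to(.4964,.0795,.168,-8)"
```

```text
clock: 32.5
tcp_pos: [0.4965, 0.0802, 0.1717]
orientation: [2.372, 2.06, -0.001]
contact_force: [0.1, -0.4, -1.8]
grip_width: 0.0522
gripper_force: 42.1
clock: 32.8
tcp_pos: [0.4968, 0.0811, 0.1702]
orientation: [2.37, 2.062, 0.001]
contact_force: [0.2, -0.7, -1.6]
grip_width: 0.0519
gripper_force: 42.1
clock: 33.1
tcp_pos: [0.4965, 0.0811, 0.1684]
orientation: [-2.37, -2.062, 0.0]
contact_force: [0.0, 1.1, -2.9]
grip_width: 0.0523
gripper_force: 42.1
shift [-0.0016  0.0001  0.0004] tooly -7.96 turn 0.0007
```

```bash
python3 drive.py '[[0,0,0.001,0,0,0],[0,0,0.0015,0,0,0],[0,0,0.0015,0,0,0]]'; python3 drive.py '[[0,0,0,0,0,0],[0,0,0,0,0,0],[0,0,0,0,0,0],[0,0,0,0,0,0]]' 0.075;python3 drive.py '[[0,0,-0.03,0,0,0],[0,0,-0.06,0,0,0],[0,0,-0.09,0,0,0],[0,0,-0.125,0,0,0],[0,0,-0.125,0,0,0]]'; python3 -c "
from h import *
to(.526,-.2963,.3,-8)"
```

```text
clock: 33.4
tcp_pos: [0.4969, 0.0809, 0.168]
orientation: [-2.37, -2.061, -0.001]
contact_force: [-3.0, -1.0, 12.8]
grip_width: 0.0522
gripper_force: 42.6
clock: 33.8
tcp_pos: [0.4966, 0.0811, 0.1668]
orientation: [2.37, 2.062, -0.0]
contact_force: [0.3, -0.4, 0.9]
grip_width: 0.0751
gripper_force: 0.0
clock: 34.3
tcp_pos: [0.4988, 0.0812, 0.296]
orientation: [2.369, 2.06, 0.012]
contact_force: [0.7, 0.8, -0.3]
grip_width: 0.0748
gripper_force: 0.0
shift [-0.37    0.0794 -0.005 ] tooly -7.99 turn 0.0002
```

Square next.

```bash
python3 drive.py '[[-0.04,0.009,0,0,0,0],[-0.085,0.018,0,0,0,0],[-0.13,0.028,0,0,0,0],[-0.175,0.038,0,0,0,0],[-0.22,0.047,0,0,0,0]]';python3 drive.py '[[-0.045,0.01,0,0,0,0],[-0.09,0.02,0,0,0,0],[-0.13,0.028,0,0,0,0],[-0.149,0.033,0,0,0,0],[-0.149,0.033,0,0,0,0]]';python3 drive.py '[[0,0,0,0,0,0],[0,0,0.02,0,0,0]]'; python3 -c "
from h import *
to(.526,-.2963,.1745,-8)"
```

```text
clock: 34.8
tcp_pos: [0.5124, -0.1449, 0.2913]
orientation: [-2.37, -2.062, 0.0]
contact_force: [1.0, 0.6, -0.5]
grip_width: 0.0752
gripper_force: 0.0
clock: 35.3
tcp_pos: [0.5235, -0.2992, 0.2912]
orientation: [2.375, 2.055, -0.003]
contact_force: [-0.8, 0.0, -0.8]
grip_width: 0.0751
gripper_force: 0.0
clock: 35.5
tcp_pos: [0.5261, -0.2947, 0.2733]
orientation: [2.366, 2.062, 0.004]
contact_force: [0.4, -0.6, -0.3]
grip_width: 0.0751
gripper_force: 0.0
shift [-0.0016 -0.0003  0.0988] tooly -7.86 turn 0.0024
```

```bash
python3 drive.py '[[-0.001,0,0.03,0,0,0],[-0.001,0,0.06,0,0,0],[-0.001,0,0.085,0,0,0],[-0.001,0,0.097,0,0,0],[-0.001,0,0.097,0,0,0]]'; python3 drive.py '[[0,0,0,0,0,0],[0,0,0,0,0,0],[0,0,0,0,0,0],[0,0,0,0,0,0],[0,0,0,0,0,0]]' 0.03 40;  python3 drive.py '[[0,0,0,0,0,0],[0,0,0,0,0,0]]'; python3 drive.py '[[0,0,-0.01,0,0,0],[0,0,-0.03,0,0,0],[0,0,-0.07,0,0,0],[0,0,-0.07,0,0,0],[0,0,-0.07,0,0,0]]'; python3 -c "
from h import *
to(.4853,.0108,.245,-8)"
```

```text
clock: 36.0
tcp_pos: [0.5251, -0.2951, 0.1745]
orientation: [-2.368, -2.064, -0.001]
contact_force: [-0.5, -0.1, 0.1]
grip_width: 0.0751
gripper_force: 0.0
clock: 36.5
tcp_pos: [0.5272, -0.2971, 0.178]
orientation: [2.365, 2.059, 0.006]
contact_force: [-0.4, 0.4, 13.0]
grip_width: 0.0522
gripper_force: 45.4
clock: 36.7
tcp_pos: [0.5272, -0.297, 0.178]
orientation: [2.365, 2.059, 0.006]
contact_force: [-1.2, 0.5, 12.8]
grip_width: 0.0524
gripper_force: 45.4
clock: 37.2
tcp_pos: [0.5248, -0.2958, 0.2457]
orientation: [2.369, 2.062, 0.002]
contact_force: [0.4, 1.1, -2.7]
grip_width: 0.0521
gripper_force: 41.9
shift [ 0.2983 -0.0814  0.0007] tooly -7.91 turn 0.0015
```

```bash
python3 drive.py '[[0.03,-0.008,0,0,0,0],[0.07,-0.019,0,0,0,0],[0.115,-0.031,0,0,0,0],[0.16,-0.044,0,0,0,0],[0.2,-0.055,0,0,0,0]]';python3 drive.py '[[0.04,-0.011,0,0,0,0],[0.075,-0.02,0,0,0,0],[0.0983,-0.0264,0,0,0,0],[0.0983,-0.0264,0,0,0,0]]';python3 drive.py '[[0,0,0,0,0,0],[0,0,0.02,0,0,0],[0,0,0.035,0,0,0],[0,0,0.045,0,0,0],[0,0,0.05,0,0,0]]';python3 drive.py '[[0,0,0,0,0,0],[0,0,0,0,0,0]]'; python3 -c "
from h import *
to(.4853,.0108,.177,-8)"
```

```text
clock: 37.7
tcp_pos: [0.4961, -0.0879, 0.2435]
orientation: [-2.367, -2.062, 0.003]
contact_force: [1.3, 0.2, -2.0]
grip_width: 0.0522
gripper_force: 41.9
clock: 38.1
tcp_pos: [0.4837, 0.0146, 0.2435]
orientation: [-2.361, -2.068, 0.003]
contact_force: [0.0, -0.3, -2.9]
grip_width: 0.0523
gripper_force: 41.9
clock: 38.6
tcp_pos: [0.4847, 0.0091, 0.1938]
orientation: [-2.372, -2.059, 0.003]
contact_force: [-0.8, 0.5, -2.0]
grip_width: 0.0524
gripper_force: 42.0
clock: 38.8
tcp_pos: [0.4855, 0.0098, 0.1952]
orientation: [2.371, 2.061, 0.0]
contact_force: [0.4, -0.3, -2.4]
grip_width: 0.0524
gripper_force: 42.0
shift [ 0.0009 -0.0004  0.0182] tooly -8.0 turn -0.0
```

```bash
python3 drive.py '[[0.001,0,0.006,0,0,0],[0.001,0,0.012,0,0,0],[0.001,0,0.0145,0,0,0],[0.001,0,0.0145,0,0,0]]';python3 drive.py '[[0,0,0.001,0,0,0],[0,0,0.002,0,0,0],[0,0,0.002,0,0,0]]';python3 drive.py '[[0,0,0.001,0,0,0],[0,0,0.0015,0,0,0],[0,0,0.0015,0,0,0]]'
```

```text
clock: 39.2
tcp_pos: [0.4854, 0.0112, 0.1802]
orientation: [-2.37, -2.062, 0.0]
contact_force: [-0.2, -0.2, -2.2]
grip_width: 0.0524
gripper_force: 42.0
clock: 39.5
tcp_pos: [0.4856, 0.011, 0.1799]
orientation: [-2.37, -2.06, -0.001]
contact_force: [-7.5, 1.0, 22.2]
grip_width: 0.0522
gripper_force: 44.2
clock: 39.8
tcp_pos: [0.4857, 0.0109, 0.1798]
orientation: [-2.369, -2.059, -0.003]
contact_force: [-13.3, 0.4, 42.2]
grip_width: 0.052
gripper_force: 46.1
```

```bash
python3 drive.py '[[0,0,-0.0015,0,0,0],[0,0,-0.003,0,0,0],[0,0,-0.003,0,0,0]]'; python3 drive.py '[[0,0,0,0,0,0],[0,0,0,0,0,0],[0,0,0,0,0,0],[0,0,0,0,0,0]]' 0.075;python3 drive.py '[[0,0,-0.03,0,0,0],[0,0,-0.06,0,0,0],[0,0,-0.09,0,0,0],[0,0,-0.12,0,0,0],[0,0,-0.12,0,0,0]]'; python3 -c "
from h import *
to(.614,-.3031,.3,-8)"
```

```text
clock: 40.1
tcp_pos: [0.4856, 0.0113, 0.18]
orientation: [2.37, 2.062, 0.001]
contact_force: [-0.1, -0.1, 4.1]
grip_width: 0.0523
gripper_force: 42.4
clock: 40.5
tcp_pos: [0.4854, 0.0112, 0.1798]
orientation: [2.37, 2.062, -0.0]
contact_force: [0.5, -0.3, -0.6]
grip_width: 0.0751
gripper_force: 0.0
clock: 41.0
tcp_pos: [0.4874, 0.011, 0.3034]
orientation: [2.369, 2.06, 0.01]
contact_force: [0.2, -0.0, -0.6]
grip_width: 0.0749
gripper_force: 0.0
shift [-0.2935  0.169   0.0035] tooly -7.98 turn 0.0003
```

```bash
python3 drive.py '[[-0.04,0.023,0,0,0,0],[-0.08,0.046,0,0,0,0],[-0.12,0.069,0,0,0,0],[-0.16,0.092,0,0,0,0],[-0.2,0.115,0,0,0,0]]';python3 drive.py '[[-0.04,0.023,0,0,0,0],[-0.08,0.047,0,0,0,0],[-0.0935,0.055,0,0,0,0],[-0.0935,0.055,0,0,0,0],[-0.0935,0.055,0,0,0,0]]';python3 drive.py '[[0,0,0.01,0,0,0],[0,0,0.02,0,0,0],[0,0,0.02,0,0,0]]'; python3 -c "
from h import *
to(.6142,-.3031,.186,-8)"
```

```text
clock: 41.5
tcp_pos: [0.5719, -0.2043, 0.2988]
orientation: [-2.369, -2.062, 0.001]
contact_force: [0.3, -0.0, 1.0]
grip_width: 0.0753
gripper_force: 0.0
clock: 42.0
tcp_pos: [0.6127, -0.3026, 0.2986]
orientation: [-2.369, -2.06, 0.001]
contact_force: [-0.2, 0.3, 0.5]
grip_width: 0.0747
gripper_force: 0.0
clock: 42.3
tcp_pos: [0.6125, -0.301, 0.2776]
orientation: [-2.366, -2.061, 0.001]
contact_force: [-0.1, 0.9, -0.4]
grip_width: 0.0749
gripper_force: 0.0
shift [-0.002   0.0022  0.0916] tooly -7.87 turn 0.0023
```

```bash
python3 drive.py '[[-0.001,0.001,0.03,0,0,0],[-0.001,0.001,0.06,0,0,0],[-0.001,0.001,0.08,0,0,0],[-0.001,0.001,0.091,0,0,0],[-0.001,0.001,0.091,0,0,0]]'; python3 drive.py '[[0,0,0,0,0,0],[0,0,0,0,0,0],[0,0,0,0,0,0],[0,0,0,0,0,0],[0,0,0,0,0,0]]' 0.03 40;  python3 drive.py '[[0,0,0,0,0,0],[0,0,0,0,0,0]]'; python3 drive.py '[[0,0,-0.01,0,0,0],[0,0,-0.03,0,0,0],[0,0,-0.07,0,0,0],[0,0,-0.07,0,0,0],[0,0,-0.07,0,0,0]]'; python3 -c "
from h import *
to(.4755,-.0623,.255,-8)"
```

```text
clock: 42.8
tcp_pos: [0.6134, -0.3033, 0.1874]
orientation: [-2.368, -2.061, 0.002]
contact_force: [-0.4, 0.1, 0.3]
grip_width: 0.0746
gripper_force: 0.0
clock: 43.3
tcp_pos: [0.6145, -0.3048, 0.1904]
orientation: [2.369, 2.06, 0.002]
contact_force: [-2.1, 0.3, 6.2]
grip_width: 0.0551
gripper_force: 43.2
clock: 43.5
tcp_pos: [0.6145, -0.3047, 0.1904]
orientation: [2.369, 2.06, 0.002]
contact_force: [-1.4, 0.3, 5.9]
grip_width: 0.0552
gripper_force: 43.2
clock: 44.0
tcp_pos: [0.6142, -0.3042, 0.2599]
orientation: [2.369, 2.061, 0.002]
contact_force: [-0.4, -0.0, -3.6]
grip_width: 0.0552
gripper_force: 43.5
shift [ 0.2203 -0.1708  0.0046] tooly -7.96 turn 0.0008
```

```bash
python3 drive.py '[[0.03,-0.023,0,0,0,0],[0.065,-0.05,0,0,0,0],[0.1,-0.078,0,0,0,0],[0.135,-0.105,0,0,0,0],[0.17,-0.132,0,0,0,0]]';python3 drive.py '[[0.03,-0.023,0,0,0,0],[0.049,-0.038,0,0,0,0],[0.049,-0.038,0,0,0,0],[0.049,-0.038,0.02,0,0,0],[0.049,-0.038,0.04,0,0,0]]';python3 drive.py '[[0,0,0.01,0,0,0],[0,0,0.01,0,0,0],[0,0,0.01,0,0,0]]'; python3 -c "
from h import *
to(.4755,-.0635,.192,-8)"
```

```text
clock: 44.5
tcp_pos: [0.5048, -0.1156, 0.2574]
orientation: [-2.368, -2.061, 0.003]
contact_force: [1.1, 0.5, -1.4]
grip_width: 0.055
gripper_force: 43.9
clock: 45.0
tcp_pos: [0.476, -0.0636, 0.2182]
orientation: [2.369, 2.062, 0.001]
contact_force: [-0.4, 0.3, -2.8]
grip_width: 0.0552
gripper_force: 44.1
clock: 45.3
tcp_pos: [0.476, -0.0642, 0.209]
orientation: [2.371, 2.061, -0.001]
contact_force: [0.6, 0.1, -2.4]
grip_width: 0.0551
gripper_force: 43.9
shift [ 0.0007 -0.0006  0.017 ] tooly -8.02 turn -0.0003
```

```bash
python3 drive.py '[[0,0,0.006,0,0,0],[0,0,0.012,0,0,0],[0,0,0.0145,0,0,0],[0,0,0.0145,0,0,0]]';python3 drive.py '[[0,0,0.001,0,0,0],[0,0,0.0015,0,0,0],[0,0,0.0015,0,0,0]]'
```

```text
clock: 45.7
tcp_pos: [0.4757, -0.0636, 0.1941]
orientation: [-2.37, -2.062, 0.001]
contact_force: [1.5, -0.6, -2.9]
grip_width: 0.055
gripper_force: 43.9
clock: 46.0
tcp_pos: [0.476, -0.0637, 0.193]
orientation: [2.37, 2.062, 0.0]
contact_force: [-1.0, 0.5, -1.6]
grip_width: 0.0551
gripper_force: 43.9
```

```bash
python3 drive.py '[[0,0,0.001,0,0,0],[0,0,0.0015,0,0,0],[0,0,0.0015,0,0,0]]'
```

```text
clock: 46.3
tcp_pos: [0.4762, -0.0638, 0.1923]
orientation: [-2.37, -2.061, -0.001]
contact_force: [-3.5, 1.2, 11.7]
grip_width: 0.055
gripper_force: 45.5
```

Touchdown: release, retreat clear and check.

```bash
python3 drive.py '[[0,0,-0.0005,0,0,0],[0,0,-0.0005,0,0,0],[0,0,-0.0005,0,0,0],[0,0,-0.0005,0,0,0]]' 0.075;python3 drive.py '[[0,0,-0.03,0,0,0],[0,0,-0.06,0,0,0],[0,0,-0.09,0,0,0],[0,0,-0.12,0,0,0],[0,0,-0.12,0,0,0]]';python3 drive.py '[[-0.04,0.01,0,0,0,0],[-0.08,0.02,0,0,0,0],[-0.12,0.03,0,0,0,0],[-0.16,0.04,0,0,0,0],[-0.2,0.05,0,0,0,0]]'; python3 drive.py '[[-0.04,0,0,0,0,0],[-0.08,0,0,0,0,0],[-0.08,0,0,0,0,0],[-0.08,0,0,0,0,0]]';python3 - <<'E'
from h import *
for n in("scene","top"):
    p,P=cloud(n);cv2.imwrite(f'pics/{n}5.png',p);g=green(p);blobs(n,g,P,.12,.17);blobs(n,g,P,.04,.08)
E
```

```text
clock: 46.7
tcp_pos: [0.476, -0.0637, 0.1918]
orientation: [2.37, 2.062, 0.0]
contact_force: [-0.3, 0.1, -0.2]
grip_width: 0.0751
gripper_force: 0.0
clock: 47.2
tcp_pos: [0.4778, -0.0642, 0.3153]
orientation: [2.368, 2.059, 0.009]
contact_force: [0.9, 0.5, -0.0]
grip_width: 0.0752
gripper_force: 0.0
clock: 47.7
tcp_pos: [0.4976, -0.27, 0.3109]
orientation: [-2.369, -2.062, 0.001]
contact_force: [1.0, -0.2, -0.6]
grip_width: 0.075
gripper_force: 0.0
clock: 48.1
tcp_pos: [0.4858, -0.3488, 0.3109]
orientation: [-2.372, -2.058, 0.001]
contact_force: [0.0, -0.4, 0.4]
grip_width: 0.075
gripper_force: 0.0
scene px [250 143] 449 mean [ 0.4804 -0.0561  0.1495] rect [475.3 -62.9  55.8  51.7  46.2]
scene px [269 163] 473 mean [0.488  0.0184 0.1428] rect [485.8  13.2  50.8  52.   77.9]
scene px [287 183] 430 mean [0.5008 0.0831 0.1347] rect [498.5  81.3  58.3  52.8  79.2]
scene px [476   5] 218 mean [-0.6862  0.0166  0.0545] rect [-699.2   19.4   69.1  135.8   40.7]
scene px [370 230] 309 mean [0.4238 0.2813 0.0636] rect [421.1 280.5  43.8  45.3  49.6]
scene px [343 253] 336 mean [0.5163 0.2713 0.064 ] rect [514.3 269.7  45.   42.3  37.7]
scene px [382 270] 1274 mean [0.4822 0.3556 0.0547] rect [478.2 355.7  42.6 147.7  81.7]
top px [216 196] 410 mean [0.4966 0.0809 0.1353] rect [497.5  81.2  51.5  55.6  47. ]
top px [245 200] 476 mean [0.4829 0.013  0.1452] rect [483.7  13.   49.7  51.8  78.6]
top px [277 203] 442 mean [ 0.4738 -0.0618  0.1549] rect [475.  -62.2  51.3  54.3  88.4]
top px [111 211] 958 mean [0.4753 0.3549 0.0547] rect [476.3 355.4  43.5 147.9  81.5]
top px [145 196] 258 mean [0.5117 0.2688 0.0642] rect [5.117e+02 2.687e+02 4.450e+01 4.300e+01 4.000e-01]
top px [139 232] 269 mean [0.4188 0.2788 0.0642] rect [419.  279.2  44.4  43.6  71.5]
```

View pics/scene5.png

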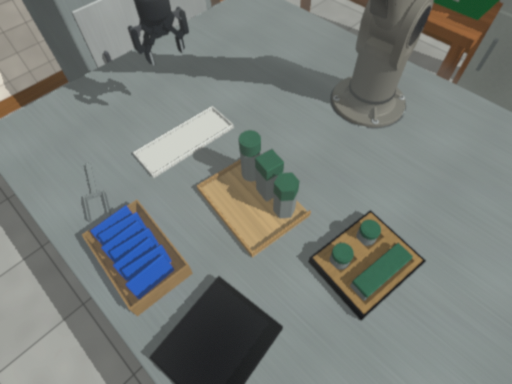

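The final view shows all three canisters back in their row at (250,145), (268,165) and (287,187), each within about 3 mm of its starting position. The slim tin is home at (382,270), the packed tins haven't moved, and the arm is clear.

```bash
python3 -c "
from bench import r, grab_frame, camera_info, hand_in
print(hand_in())"
```

```text
the job is handed in; nothing more can be done
None
```

The job is handed in (no verdict was returned): by the last camera check the slim tin lies home in the long recess, the three canisters stand within about 3 mm of where they started, and the packed tins have not moved.

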